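# Make up a polishing arbor

### The job

Make up the polishing arbor that stands upright on the bench: lower the largest of the three dark grey wheels over the spindle onto its flange, then the steel spacer, then the smallest wheel, and last the brass clamp cap, each fully down and lying flat before you bring the next. Leave the middle-sized wheel, the brass dish, the brush and the caliper where they lie.

Things in the scene. Friction and masses are not known exactly. Their poses are not given: they have to be found in the camera images.
- arbor: Fixed target: a square pale wooden block 84 x 84 x 18 high, holding an upright steel arbor: a round flange 40 in diameter whose top is 26 above the origin, and on it a spindle 12 in diameter that runs up to 76 above the origin and then tapers to 5 in diameter at its tip, 84 above the origin. Origin on the spindle's axis at the bench surface (underside of the block), z up along the spindle. Position differs at every start. (Sizes in mm.)
- large_wheel: Loose dark grey abrasive wheel lying flat, the largest of three: 64 in diameter, 16 thick, with a through hole 16 in diameter. Origin at the centre of its underside, z up. (Sizes in mm.)
- spacer: Loose plain steel spacer collar lying flat: 34 in outside diameter, 14 high, through hole 16 in diameter. Origin at the centre of its underside, z up. (Sizes in mm.)
- small_wheel: Loose dark grey abrasive wheel lying flat, the smallest of three: 44 in diameter, 14 thick, through hole 16 in diameter. Origin at the centre of its underside, z up. (Sizes in mm.)
- cap: Loose brass clamp cap, a knurled round knob 34 to 36 in diameter with a slightly domed top, 31 high in all (straight sides to 28). It stands open side down; a blind bore 16 in diameter and 18 deep in its underside slips over the spindle's tip. Origin at the centre of its underside, z up. (Sizes in mm.)
- spare_wheel: Bystander: loose dark grey abrasive wheel lying flat, the middle-sized of three: 53 in diameter, 15 thick, hole 16 in diameter. To be left alone. Origin at the centre of its underside, z up. (Sizes in mm.)
- dish: Bystander: round brass dish with a few stones, 90 in diameter, 20 high. To be left alone. Origin at the centre of its underside, z up. (Sizes in mm.)
- brush: Bystander: aluminium-backed bench brush, 165 long (its x axis), 52 wide, 42 high, bristles down. To be left alone. Origin at the centre of its underside, z up. (Sizes in mm.)
- caliper: Bystander: digital caliper lying flat, 230 long (its x axis), 15 high, jaws to its -y side. To be left alone. Origin at mid-length on the bench, z up. (Sizes in mm.)
There are look-alikes about, which are no part of the job. Leave any blue or turquoise look-alike of the small_wheel alone.

How it is judged:
On the way, in this order (a step that is already met when the one before it is completed fails the run):
1. the largest wheel sits down on the arbor's flange (horizontal distance between large_wheel and arbor below 0.005 m and z of large_wheel in the frame of arbor between 0.023 and 0.029 m and angle between large_wheel's own z axis and vertical below 0.08 rad), for 0.2 s.
2. the spacer sits on the largest wheel (all of step 1 and horizontal distance between spacer and arbor below 0.005 m and z of spacer in the frame of arbor between 0.039 and 0.045 m and angle between spacer's own z axis and vertical below 0.08 rad), for 0.2 s.
3. the smallest wheel sits on the spacer (all of step 2 and horizontal distance between small_wheel and arbor below 0.005 m and z of small_wheel in the frame of arbor between 0.053 and 0.059 m and angle between small_wheel's own z axis and vertical below 0.08 rad), for 0.2 s.
At the end, for the whole second after the job is handed in: On the spindle, from the flange up: largest wheel, spacer, smallest wheel, cap; each within 5 mm of the spindle's axis, within 3 mm of its fully seated height (undersides 26, 42, 56 and 70 mm above the bench), tilted less than 0.08 rad, at rest (all of step 3 and horizontal distance between cap and arbor below 0.005 m and z of cap in the frame of arbor between 0.067 and 0.073 m and angle between cap's own z axis and vertical below 0.08 rad and linear speed of each of large_wheel, spacer, small_wheel, cap below 0.02 m/s); the robot touches nothing.
It fails at once if the middle-sized wheel is moved by more than 20 mm (distance of spare_wheel from where it was at the start of the episode above 0.02 m).
It fails at once if the dish is moved by more than 20 mm (distance of dish from where it was at the start of the episode above 0.02 m).
It fails at once if the brush is moved by more than 20 mm (distance of brush from where it was at the start of the episode above 0.02 m).
It fails at once if the caliper is moved by more than 20 mm (distance of caliper from where it was at the start of the episode above 0.02 m).
It also fails if it takes over 120 s, if anything falls off the work surface, if the arm or the gripper's body presses on something with over 40 N, if the wrist force passes 120 N, or if a joint passes its speed limit or range.

### The arm

A 6-joint arm with a two-finger parallel gripper is mounted at the origin on the work surface. World frame = base frame: x ahead of the robot, y to its left, z up, the work surface at z = 0. Lengths are in m, angles in rad, forces in N, time in s.
With the tool pointing down it reaches from about 0.275 to 0.825 m from the base axis. Payload 5.2 kg.
Tool frame: the origin (TCP) lies midway between the tips of the shut fingers; the grasp point (between the pads) lies 19 mm behind it; z points along the fingers, y is the line along which they close (so a half turn about z gives the same grasp; the last joint's range is limited). The gripper opens to 93 mm and grips with 3 to 60 N. Pads are 15 mm wide; open, the fingers measure 128 mm over their backs; the gripper's body (75 mm by 188 mm) begins 65 mm behind the grasp point.
Start: joints at [-1.427, 0.259, 1.535, -0, 1.348, -0.203], TCP at [0.187, -0.517, 0.219] pointing down, gripper open.
Joint ranges: [-3.14, 3.14], [-0.91, 2.08], [0.19, 2.58], [-1.22, 4.36], [0.22, 2.71], [-3.12, 3.12]. Speed limits (rad/s): [2.57, 2.57, 3.14, 3.14, 3.14, 3.14].

### API

Orientations are given as [roll, pitch, yaw] about the fixed x, y, z axes, in that order (R = Rz(yaw) Ry(pitch) Rx(roll)).
In Python, from bench import sensors, eyes, ticket, nets gives the robot as it stands.
- The arm moves only by the shell command python3 -m inch 'ROWS'. ROWS is JSON, a list that holds one entry, the list of rows, each a list of 7 numbers: the shift along the tool's x, y, z as a fraction of full scale, then the turn, a rotation vector about the tool's x, y, z as a fraction of full scale, then the opening, from -1 (shut) to 1 (fully open). In form: [[[dx, dy, dz, rx, ry, rz, hand], ...]]. A call has 1 to 10 rows; each row is the pose to reach, as a shift and turn from the pose commanded when the call began, along the tool's axes at that moment; what a row does not reach only later rows make up. Full scale, the value 1, is 0.1 m for a shift and 45 degrees for a turn. A row lasts 1/12 s, in which the tool goes at most 41.7 mm and 7.16 degrees, less where a joint would pass 70% of its speed; a pose out of reach is approached as far as the arm can. A call with a number of a shift or a turn outside -1 to 1 is refused whole. A call with a gripper value outside its range is refused whole. The fingers move at their own pace and stop on an object; the grip force is fixed at half the most. Time passes only in rows, so rows that repeat a pose let the fingers close. It gives the time, the measured TCP pose, the force, the opening and the grip force at its end, in the units of the state.
- sensors.get_obs(): the state, without advancing time (a new reading comes with each control period).
- eyes.snapshot(name): name is "scene" or "top" or "wrist"; returns (picture, depth): 384x512x3 uint8, red, green, blue; 384x512 float32, m along the optical axis (not along the pixel's ray), 0 where there is no reading.
- eyes.get_calibration(name): a dict with "fx", "fy", "cx", "cy" (pixels), "dist" ([k1, k2, p1, p2, k3] as OpenCV has them; the pictures are not rectified), "camera_from_world" (4x4, takes a point from world to camera coordinates). Camera axes: x right, y down, z forward; pixel columns grow to the right and rows downward; lengths in m; the calibration is good to about 2 mm. A picture is of the moment at which its call begins: read the wrist's pose just before it. get_calibration takes no time and is no camera call; for the wrist camera it gives the pose at the moment of the call.
- ticket.close_job(): hands the job in; it is judged then, once.
Trained networks look in the newest picture that a camera, given by its name, has taken for a name from the list of things; names that differ only in an ending like _2 or _b are one class to them, and where a whole thing is asked for, a point or a joint stands for the part that bears it (a point fixed in the world has none). Each returns a list of dicts, best first, with "confidence" (0 to 1); they miss things now and then, are a little off and sometimes report something else, mostly with a low value. They report only what shows in the picture. A call takes as long as a camera call. They do not tell look-alikes from the thing itself.
- nets.masks_of(name, camera): "mask" (384x512 bool, what is visible of it) and "box" ([left, top, width, height] in pixels, round what is visible of it).
The state is a dict: "time_s": time; "qpos": joint angles; "qd": joint speeds; "joint_efforts": joint torques, N m; "position": TCP position; "tool_rot": TCP orientation; "wrist_force": force on the tool from outside, world axes, zero at the start; "moment": the same for the moment, N m; "grip_width": opening from 0.0 (shut) to 1.0 (fully open); "grip_force": force on a finger pad.
Only numpy, scipy, OpenCV 4.12 (cv2) and the standard library are available. Lean on these libraries where they do the work, as an engineer would, in place of code of your own. Each camera call takes 0.05 s, during which the arm holds its last target. There are 200 camera calls.

## Working session

There is one attempt and no reset: what is moved stays moved. The work goes in short steps, Python scripts to look and compute and a shell command to move; the robot and the scene stay as the last step left them, time stands still between calls to the robot, and variables do not carry over. Pictures are saved under pics/ and viewed, at most 14 in all, crops included, and the job is handed in when it is done.

```bash
mkdir -p pics; ls; python3 - <<'E'
from bench import sensors, eyes
import cv2
print(sensors.get_obs())
for n in ("top","scene"):
    p,d=eyes.snapshot(n); cv2.imwrite(f"pics/{n}0.png",cv2.cvtColor(p,cv2.COLOR_RGB2BGR))
    c=eyes.get_calibration(n); print(n,c)
E
```

```text
pics
{'time_s': 0.0, 'qpos': array([-1.42677685e+00,  2.59316966e-01,  1.53607065e+00, -1.25987026e-05,
        1.34801930e+00, -2.02800185e-01]), 'qd': array([ 4.26257754e-05, -8.21075305e-04, -4.68812911e-04,  1.31922243e-03,
       -8.23473981e-04, -2.05913109e-03]), 'joint_efforts': array([-1.23183516e-03, -4.37315226e+01, -2.84006864e+01,  7.17587303e-02,
        4.13785712e-02, -1.43389861e-04]), 'position': array([ 0.18688661, -0.51668895,  0.21783673]), 'tool_rot': array([-3.13981309e+00, -3.53385852e-04,  3.46822141e-01]), 'wrist_force': array([-0.2868257 , -0.12658248, -0.70604614]), 'moment': array([ 0.00052748, -0.0173876 ,  0.00515513]), 'grip_force': 0.0, 'grip_width': 1.0012602390142562}
top {'fx': 405.579526738826, 'fy': 405.579526738826, 'cx': 254.7985447696431, 'cy': 190.69089767938578, 'dist': array([-0.01148636,  0.        ,  0.        ,  0.        ,  0.        ]), 'camera_from_world': array([[-0.01832073, -0.99983027, -0.00194494, -0.08704745],
       [-0.98643769,  0.0183926 , -0.1631024 ,  0.58406333],
       [ 0.16311049, -0.00106959, -0.98660723,  0.94434441],
       [ 0.        ,  0.        ,  0.        ,  1.        ]])}
scene {'fx': 477.0406332511808, 'fy': 477.0406332511808, 'cx': 254.830277599478, 'cy': 196.5981936712722, 'dist': array([-0.02732313,  0.        ,  0.        ,  0.        ,  0.        ]), 'camera_from_world': array([[ 0.88359871,  0.46775694, -0.02137192, -0.46692596],
       [ 0.24145449, -0.49426667, -0.83510489, -0.15423309],
       [-0.40118954,  0.73273727, -0.54967541,  1.50026103],
       [ 0.        ,  0.        ,  0.        ,  1.        ]])}
```

View pics/top0.png

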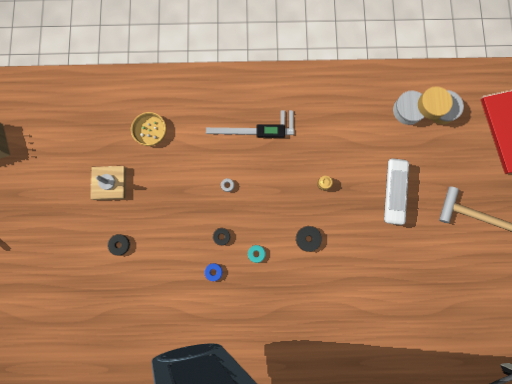

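View pics/scene0.png

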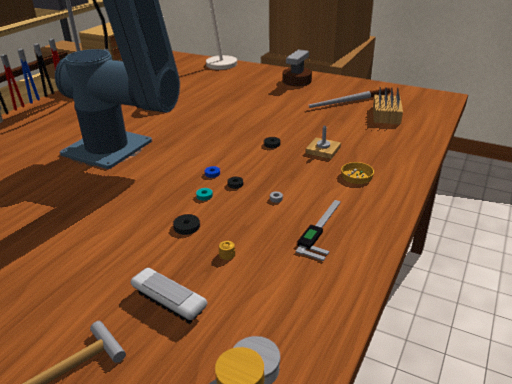

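The top view shows the arbor at (108,182), dark wheels at (309,239), (222,237) and (119,245), the spacer at (228,185) and the cap at (326,183). The dish is at (149,129), the brush at (397,191) and the caliper at (250,130). The blue (214,272) and turquoise (257,254) rings are look-alikes. The scene view agrees. Next I'll measure positions and diameters.

```bash
cat > h.py <<'E'
import numpy as np, cv2
from bench import sensors, eyes, nets
def cal(n):
    c=eyes.get_calibration(n); K=np.array([[c["fx"],0,c["cx"]],[0,c["fy"],c["cy"]],[0,0,1]]); return K,np.array(c["dist"]),np.array(c["camera_from_world"])
def rays(uv,K,D): return cv2.undistortPoints(np.float64(uv).reshape(-1,1,2),K,D).reshape(-1,2)
def onplane(uv,C,z):
    K,D,T=C; r=rays(uv,K,D); d=np.c_[r,np.ones(len(r))]@T[:3,:3]; o=-T[:3,:3].T@T[:3,3]
    return o+d*((z-o[2])/d[:,2])[:,None]
def pts(mask,depth,C):
    v,u=np.nonzero(mask&(depth>0)); K,D,T=C; r=rays(np.c_[u,v],K,D); z=depth[v,u]
    p=np.c_[r*z[:,None],z]; return (p-T[:3,3])@T[:3,:3]
def project(p,C):
    K,D,T=C; return cv2.projectPoints(np.float64(p).reshape(-1,1,3),T[:3,:3],T[:3,3],K,D)[0].reshape(-1,2)
def circ(P):  # enclosing circle of xy
    (x,y),r=cv2.minEnclosingCircle(np.float32(P[:,:2]*1000)); return np.round([x,y,2*r],1)
E
python3 - <<'E'
from h import *
p,d=eyes.snapshot("top"); C=cal("top")
for n in ["large_wheel","small_wheel","spare_wheel","spacer","cap","arbor"]:
    for m in nets.masks_of(n,"top"):
        if m["confidence"]<.3: continue
        P=pts(m["mask"],d,C); zt=np.percentile(P[:,2],90)
        Q=P[P[:,2]>zt-.006]
        v,u=np.nonzero(m["mask"]); col=p[v,u].mean(0).astype(int)
        print(n,round(m["confidence"],2),m["box"],"z",round(zt,4),"top",circ(Q),circ(onplane(np.c_[u,v],C,zt)),col)
big=cv2.resize(p[160:290,90:350],None,fx=3,fy=3,interpolation=cv2.INTER_CUBIC)
cv2.imwrite("pics/crop0.png",cv2.cvtColor(big,cv2.COLOR_RGB2BGR))
E
```

```text
large_wheel 0.86 [295.7, 227.8, 27.0, 26.4] z 0.0174 top [ 465.6 -226.8   60.8] [ 465.8 -225.9   60.6] [59 61 59]
large_wheel 0.54 [208.0, 110.3, 85.3, 27.7] z 0.0144 top [763.1 -89.8 222.7] [768.6 -86.8 231.7] [125 123 114]
small_wheel 0.77 [211.7, 225.3, 15.9, 16.9] z 0.0154 top [474.3 -11.6  41.9] [474.3 -11.8  42. ] [63 62 59]
small_wheel 0.62 [246.1, 241.3, 20.2, 21.4] z 0.0151 top [431.2 -97.2  43.1] [431.4 -97.1  44.1] [ 79 171 163]
small_wheel 0.59 [315.6, 175.4, 15.6, 19.7] z 0.0302 top [ 605.7 -274.    33.5] [ 603.  -272.    37.8] [203 165  92]
small_wheel 0.49 [204.6, 263.6, 17.1, 20.2] z 0.0155 top [389.2   9.3  42.8] [388.9   9.2  42.9] [ 61  98 189]
spare_wheel 0.68 [106.6, 234.5, 22.4, 21.9] z 0.0167 top [459.3 245.1  52.9] [459.6 242.4  53. ] [61 60 57]
spacer 0.7 [220.6, 179.7, 14.2, 16.1] z 0.0152 top [605.7 -26.5  33.7] [604.6 -26.6  35. ] [163 157 153]
cap 0.71 [316.4, 175.5, 17.1, 20.1] z 0.0302 top [ 605.7 -274.    33.5] [ 602.8 -272.4   40.5] [194 156  88]
arbor 0.93 [90.3, 165.2, 36.1, 41.1] z 0.0262 top [616.4 277.8 108.9] [614.9 271.5 114.8] [188 163 123]
```

View pics/crop0.png

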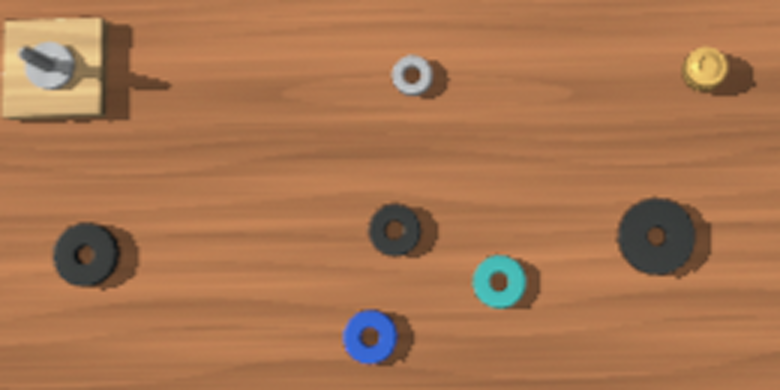

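Candidates for the large wheel are (309,239), about 61 mm, and the spare at (119,245), 53 mm. I choose (309,239) as the largest. For the small wheel they are the dark ring at (222,237), 42 mm, the turquoise (257,254) and the blue (214,272). I choose the dark one. The crop confirms both choices, and the spacer is the steel ring at (228,185). Now I'll hover over the large wheel with yaw 0.

```bash
python3 -m inch '[[[1,-0.6,0,0,0,0.44,1],[1,-0.6,0,0,0,0.44,1],[1,-0.6,0,0,0,0.44,1],[1,-0.6,0,0,0,0.44,1],[1,-0.6,0,0,0,0.44,1]]]'
python3 -m inch '[[[1,-1,0,0,0,0,1],[1,-1,0,0,0,0,1],[1,-1,0,0,0,0,1],[1,-1,0,0,0,0,1],[1,-1,0,0,0,0,1]]]'
python3 -m inch '[[[1,-1,0,0,0,0,1],[1,-1,0,0,0,0,1],[1,-1,0,0,0,0,1],[1,-1,0,0,0,0,1],[1,-1,0,0,0,0,1],[1,-1,0,0,0,0,1]]]'
python3 - <<'E'
from h import *
o=sensors.get_obs(); print(o["time_s"],o["position"],o["tool_rot"])
p,d=eyes.snapshot("wrist"); C=cal("wrist"); T=C[2]; print("cam",-T[:3,:3].T@T[:3,3],T[:3,:3].round(3).tolist(),C[0][0,0])
for m in nets.masks_of("large_wheel","wrist"): print(m["confidence"],m["box"],np.median(pts(m["mask"],d,C),axis=0))
print(project([.4656,-.226,.016],C))
cv2.imwrite("pics/w1.png",cv2.cvtColor(p,cv2.COLOR_RGB2BGR))
E
```

```text
time_s: 0.87
position: [0.2616, -0.4258, 0.2191]
tool_rot: [3.141, -0.0, 0.006]
wrist_force: [0.1, 0.0, 0.1]
grip_width: 0.996
grip_force: 0.0
time_s: 1.28
position: [0.3622, -0.3255, 0.2188]
tool_rot: [-3.142, -0.001, 0.006]
wrist_force: [-0.1, 0.1, -0.5]
grip_width: 0.999
grip_force: 0.0
time_s: 1.78
position: [0.4602, -0.228, 0.2184]
tool_rot: [3.141, 0.001, 0.003]
wrist_force: [-0.3, -0.5, -0.5]
grip_width: 0.998
grip_force: 0.0
1.7833 [ 0.46021966 -0.22801117  0.21844685] [3.14062258e+00 7.28581944e-04 2.93016687e-03]
cam [ 0.53160652 -0.2280737   0.38595389] [[0.002, -1.0, 0.001], [-0.967, -0.001, 0.255], [-0.255, -0.002, -0.967]] 298.43006296306453
0.6 [239.6, 143.1, 46.4, 48.4] [ 0.467124   -0.23134879  0.01756491]
[[257.22749041 168.80569781]]
```

View pics/w1.png

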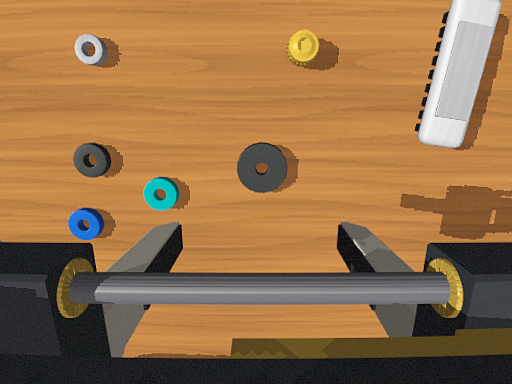

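The wrist view shows the large wheel at (262,167), the cap at (304,46), the small wheel at (92,160), the spacer at (90,49), the turquoise ring at (161,194), the blue ring at (86,224) and the finger tips at about (180,230) and (340,230). Next I'll add a model-silhouette fit for accurate centres.

```bash
cat >> h.py <<'E'
MOD={"large_wheel":([(.032,0),(.032,.016)],.005),"spacer":([(.017,0),(.017,.014)],.005),"small_wheel":([(.022,0),(.022,.014)],.005),
 "cap":([(.0175,0),(.0175,.028),(.012,.031)],.005),"arbor":([(.006,.04),(.006,.076),(.0025,.084)],.04)}
a=np.linspace(0,2*np.pi,60)
def sil(xy,circles,C,S=8):
    P=np.vstack([np.c_[xy[0]+r*np.cos(a),xy[1]+r*np.sin(a),0*a+z] for r,z in circles])
    M=cv2.moments(cv2.convexHull(np.float32(project(P,C)))); return np.array([M["m10"],M["m01"]])/M["m00"]
def fit(cen,circles,C,guess):
    f=lambda p: sil(p,circles,C)-cen
    from scipy.optimize import fsolve
    return fsolve(f,guess)
def hullc(m):
    h=cv2.convexHull(np.argwhere(m)[:,::-1].astype(np.float32)); M=cv2.moments(h); return np.array([M["m10"],M["m01"]])/M["m00"],M["m00"]
def locate(name,guess,cam="wrist",net=True,rad=.05):
    """silhouette from depth near the guess, and from the net's mask"""
    o=sensors.get_obs(); p,d=eyes.snapshot(cam); C=cal(cam); circ_,zmin=MOD[name]; out={}
    full=pts(np.ones_like(d,bool),np.where(d>0,d,5),C).reshape(384,512,3)
    ok=(d>0)&(full[...,2]>zmin)&(full[...,2]<circ_[-1][1]+.01)&(np.hypot(full[...,0]-guess[0],full[...,1]-guess[1])<rad)
    n,l,s,_=cv2.connectedComponentsWithStats(ok.astype(np.uint8))
    if n>1:
        k=1+np.argmax(s[1:,4]); cc=[(r,max(z,zmin)) for r,z in circ_]; c,A=hullc(l==k); out["depth"]=(fit(c,cc,C,guess)*1000).round(1),s[k].tolist()
    if net and name!="arbor":
        for m in nets.masks_of(name,cam):
            c,A=hullc(m["mask"]); x=fit(c,circ_,C,guess)
            if np.hypot(*(x-guess))<.03: out["net"]=(x*1000).round(1),round(m["confidence"],2); break
    print(name,"tcp",(o["position"]*1000).round(1),"rpy",o["tool_rot"].round(3),out)
    return p,d,C,out
E
python3 - <<'E'
from h import *
locate("large_wheel",(.466,-.227)); locate("cap",(.605,-.273)); locate("spacer",(.605,-.027)); locate("small_wheel",(.474,-.012))
E
```

```text
large_wheel tcp [ 459.4 -228.5  218.5] rpy [3.141e+00 1.000e-03 0.000e+00] {'depth': (array([ 466.6, -231.1]), [236, 142, 51, 51, 1901]), 'net': (array([ 466.6, -231.2]), 0.79)}
cap tcp [ 459.4 -228.3  218.6] rpy [ 3.141e+00  0.000e+00 -1.000e-03] {'depth': (array([ 606.4, -276.2]), [286, 29, 32, 37, 885]), 'net': (array([ 606.5, -276.2]), 0.81)}
spacer tcp [ 459.6 -227.9  218.7] rpy [ 3.141e+00  0.000e+00 -1.000e-03] {'depth': (array([607.3, -28.7]), [74, 34, 34, 32, 720])}
small_wheel tcp [ 459.8 -227.4  218.7] rpy [ 3.141  0.    -0.   ] {'depth': (array([476.5, -13.1]), [74, 143, 38, 35, 946]), 'net': (array([476.8, -12.1]), 0.68)}
```

```bash
python3 -m inch '[[[0.07,0.015,1,0,0,0,1],[0.07,0.015,1,0,0,0,1],[0.07,0.015,1,0,0,0,1],[0.07,0.015,1,0,0,0,1]]]' >/dev/null
python3 -m inch '[[[0,0,0.95,0,0,0,1],[0,0,0.95,0,0,0,1],[0,0,0.95,0,0,0,1],[0,0,0.95,0,0,0,1],[0,0,0.95,0,0,0,1],[0,0,0.95,0,0,0,1]]]'
python3 - <<'E'
from h import *
p,d,C,o=locate("large_wheel",(.466,-.227))
cv2.imwrite("pics/w2.png",cv2.cvtColor(p,cv2.COLOR_RGB2BGR))
E
```

```text
time_s: 3.12
position: [0.469, -0.2294, 0.0258]
tool_rot: [3.139, -0.003, 0.001]
wrist_force: [0.3, -0.5, 0.3]
grip_width: 1.003
grip_force: 0.0
large_wheel tcp [ 469.  -229.4   25.8] rpy [ 3.139e+00 -3.000e-03  1.000e-03] {'depth': (array([ 468.2, -231.1]), [213, 182, 99, 90, 6929]), 'net': (array([ 467.8, -231.2]), 0.76)}
```

View pics/w2.png

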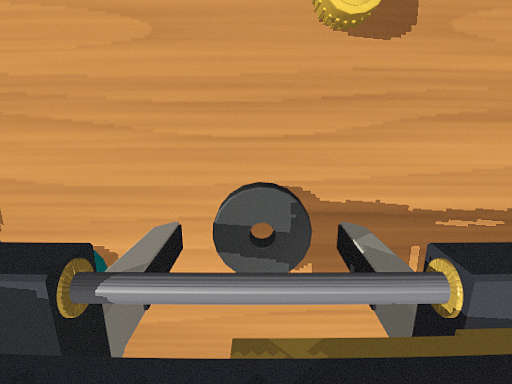

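The wheel lies between the fingers, centre at (262,230), with the tips at columns 182 and 338. I'll go down and grip.

```bash
python3 -m inch '[[[-0.015,0.01,0.21,0,0,0,1],[-0.015,0.01,0.21,0,0,0,1],[-0.015,0.01,0.21,0,0,0,1]]]'
python3 -m inch '[[[0,0,0,0,0,0,-1],[0,0,0,0,0,0,-1],[0,0,0,0,0,0,-1],[0,0,0,0,0,0,-1],[0,0,0,0,0,0,-1],[0,0,0,0,0,0,-1],[0,0,0,0,0,0,-1],[0,0,0,0,0,0,-1],[0,0,0,0,0,0,-1],[0,0,0,0,0,0,-1]]]'
python3 -m inch '[[[0,0,-1,0,0,0,-1],[0,0,-1,0,0,0,-1],[0,0,-1,0,0,0,-1],[0,0,-1,0,0,0,-1]]]'
```

```text
time_s: 3.47
position: [0.4657, -0.229, 0.0032]
tool_rot: [-3.141, 0.0, 0.001]
wrist_force: [-1.0, 0.3, -0.0]
grip_width: 1.0
grip_force: 0.0
time_s: 4.3
position: [0.4662, -0.2294, 0.0031]
tool_rot: [3.141, -0.001, 0.001]
wrist_force: [-0.8, -0.3, 5.6]
grip_width: 0.686
grip_force: 30.0
time_s: 4.63
position: [0.4683, -0.2308, 0.1068]
tool_rot: [3.137, -0.006, 0.001]
wrist_force: [-0.1, -0.8, -1.0]
grip_width: 0.687
grip_force: 30.0
```

```bash
python3 -m inch '[[[0.15,-1,-1,0,0,0,-1],[0.15,-1,-1,0,0,0,-1],[0.15,-1,-1,0,0,0,-1],[0.15,-1,-1,0,0,0,-1],[0.15,-1,-1,0,0,0,-1]]]' >/dev/null
for i in 1 2 3 4; do python3 -m inch '[[[0.15,-1,0,0,0,0,-1],[0.15,-1,0,0,0,0,-1],[0.15,-1,0,0,0,0,-1],[0.15,-1,0,0,0,0,-1]]]' >/dev/null; done
python3 -m inch '[[[0,0,0,0,0,0,-1],[0,0,0,0,0,0,-1],[0,0,0,0,0,0,-1]]]'
python3 - <<'E'
from h import *
p,d,C,o=locate("arbor",(.615,.273))
m=nets.masks_of("arbor","wrist"); print([(x["confidence"],x["box"]) for x in m])
cv2.imwrite("pics/w3.png",cv2.cvtColor(p,cv2.COLOR_RGB2BGR))
E
```

```text
time_s: 6.63
position: [0.5404, 0.2686, 0.2021]
tool_rot: [3.14, 0.001, -0.001]
wrist_force: [0.7, -0.9, -0.7]
grip_width: 0.687
grip_force: 30.0
arbor tcp [540.4 268.6 202.1] rpy [ 3.14e+00  1.00e-03 -1.00e-03] {'depth': (array([618.7, 275.7]), [246, 102, 13, 13, 136])}
[(0.91, [216.6, 67.8, 71.1, 79.8])]
```

View pics/w3.png

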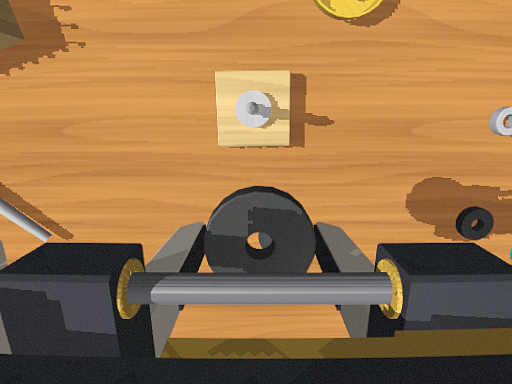

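The spindle stands at (252,107) on the flange, and the held wheel's hole is at (260,240). I'll check the held wheel's tilt and hole position in the same camera.

```bash
cat >> h.py <<'E'
def held(hi,gy=0.,box=(205,180,315,270),band=.012):
    """plane and centre of the held part's top; hi = expected top z"""
    o=sensors.get_obs(); p,d=eyes.snapshot("wrist"); C=cal("wrist"); m=np.zeros_like(d,bool); m[box[1]:box[3],box[0]:box[2]]=1
    P=pts(m&(d>0),d,C); P=P[abs(P[:,2]-hi)<band]
    for _ in range(4):
        A=np.c_[P[:,:2],np.ones(len(P))]; k=np.linalg.lstsq(A,P[:,2],rcond=None)[0]; r=P[:,2]-A@k; P=P[abs(r)<max(.0015,2*r.std())]
    print("held: n",len(P),"slope x,y",k[:2].round(3),"z at tcp",round(float(k@[*o["position"][:2],1]),4),"circle",circ(P),"tcp",(o["position"]*1000).round(1))
    return p,d,C,P
E
python3 - <<'E'
from h import *
p,d,C,P=held(.213)
# hole: dark/low-depth pixels inside the wheel
full=pts(np.ones_like(d,bool),np.where(d>0,d,5),C).reshape(384,512,3)
h=np.zeros_like(d,bool); h[225:258,240:280]=1; h&=full[...,2]<.19
c,A=hullc(h); print("hole px",c,A,onplane([c],C,.21)*1000)
# flange circle check
f=(abs(full[...,2]-.026)<.004)&(np.hypot(full[...,0]-.6187,full[...,1]-.2757)<.03)
print("flange",circ(full[f]),full[f].mean(0))
b=(abs(full[...,2]-.018)<.004)&(np.hypot(full[...,0]-.6187,full[...,1]-.2757)<.07)
print("block",cv2.minAreaRect(np.float32(full[b][:,:2]*1000)))
E
```

```text
held: n 6660 slope x,y [-0.001  0.001] z at tcp 0.2171 circle [542.  269.3  63.4] tcp [540.5 269.2 202.6]
hole px [261.7217433  240.92193487] 348.0 [[541.41692229 268.17947241 210.        ]]
flange [621.1 276.1  44.8] [0.61871806 0.27571428 0.02768056]
block ((618.8775634765625, 275.9076232910156), (84.59913635253906, 84.26272583007812), 0.4552593231201172)
```

```bash
python3 -m inch '[[[0.776,-0.082,0,0,0,0,-1],[0.776,-0.082,0,0,0,0,-1],[0.776,-0.082,0,0,0,0,-1],[0.776,-0.082,0,0,0,0,-1],[0.776,-0.082,0,0,0,0,-1],[0.776,-0.082,0,0,0,0,-1]]]'
python3 -m inch '[[[0,0,0.9,0,0,0,-1],[0,0,0.9,0,0,0,-1],[0,0,0.9,0,0,0,-1],[0,0,0.9,0,0,0,-1],[0,0,0.9,0,0,0,-1],[0,0,0.9,0,0,0,-1],[0,0,0.9,0,0,0,-1]]]'
python3 - <<'E'
from h import *
p,d,C,P=held(.127); cv2.imwrite("pics/w4.png",cv2.cvtColor(cv2.resize(p[170:290,180:340],None,fx=4,fy=4),cv2.COLOR_RGB2BGR))
E
```

```text
time_s: 7.28
position: [0.617, 0.279, 0.203]
tool_rot: [3.142, 0.0, 0.001]
wrist_force: [-0.2, -0.8, -0.8]
grip_width: 0.688
grip_force: 30.0
time_s: 7.87
position: [0.6196, 0.2799, 0.116]
tool_rot: [-3.14, -0.005, 0.001]
wrist_force: [0.9, 0.5, -1.3]
grip_width: 0.692
grip_force: 30.0
held: n 6668 slope x,y [0.005 0.002] z at tcp 0.1299 circle [620.7 279.7  63.3] tcp [619.6 279.9 116. ]
```

View pics/w4.png

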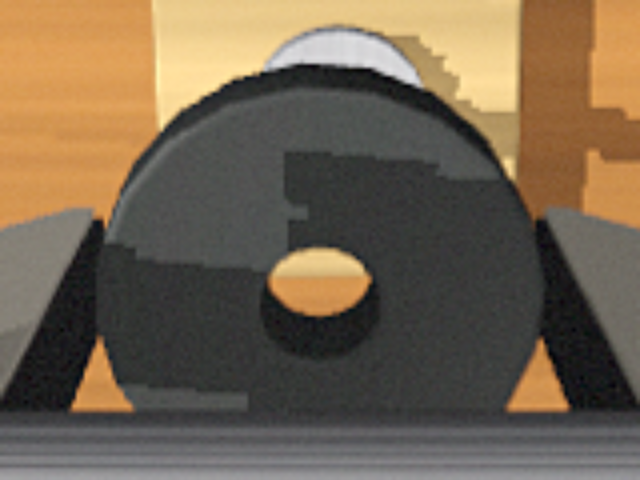

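```bash
python3 - <<'E'
from h import *
o=sensors.get_obs();print(o["position"],o["tool_rot"])
p,d=eyes.snapshot("wrist"); C=cal("wrist"); T=C[2]; print("cam",-T[:3,:3].T@T[:3,3])
full=pts(np.ones_like(d,bool),np.where(d>0,d,5),C).reshape(384,512,3)
for z in (.018,.026):
    b=(abs(full[...,2]-z)<.003)&(np.hypot(full[...,0]-.6187,full[...,1]-.277)<.07); Q=full[b]*1000
    print(z,len(Q),"y",np.percentile(Q[:,1],[.5,99.5]),"xmax",np.percentile(Q[:,0],99.5))
    if z==.018: print(cv2.minAreaRect(np.float32(Q[:,:2])))
E
```

```text
[0.61931558 0.27978897 0.11556402] [-3.14041413e+00 -4.51240938e-03  1.40482069e-03]
cam [0.6901748  0.27968238 0.28289711]
0.018 3740 y [233.91421811 317.14693845] xmax 660.1441033256297
((618.2794189453125, 275.3826904296875), (83.87413787841797, 84.14935302734375), 0.5911992192268372)
0.026 278 y [257.95632508 291.21523554] xmax 638.0623818068353
```

```bash
python3 -m inch '[[[-0.018,0.029,0,0,0,0,-1],[-0.018,0.029,0,0,0,0,-1],[-0.018,0.029,0,0,0,0,-1]]]'
python3 -m inch '[[[0,0,0.1,0,0,0,-1],[0,0,0.2,0,0,0,-1],[0,0,0.28,0,0,0,-1],[0,0,0.28,0,0,0,-1],[0,0,0.28,0,0,0,-1],[0,0,0.28,0,0,0,-1]]]'
python3 - <<'E'
from h import *
p,d,C,P=held(.10); cv2.imwrite("pics/w5.png",cv2.cvtColor(cv2.resize(p[170:290,180:340],None,fx=4,fy=4),cv2.COLOR_RGB2BGR))
E
```

```text
time_s: 8.22
position: [0.6161, 0.2762, 0.113]
tool_rot: [-3.142, -0.0, 0.001]
wrist_force: [0.2, 0.1, -0.8]
grip_width: 0.687
grip_force: 30.0
time_s: 8.72
position: [0.616, 0.2764, 0.0843]
tool_rot: [3.141, 0.001, 0.001]
wrist_force: [0.7, 0.3, -1.2]
grip_width: 0.683
grip_force: 30.0
held: n 6664 slope x,y [-0.     0.001] z at tcp 0.099 circle [617.7 276.4  62.9] tcp [616.  276.4  84.3]
```

View pics/w5.png

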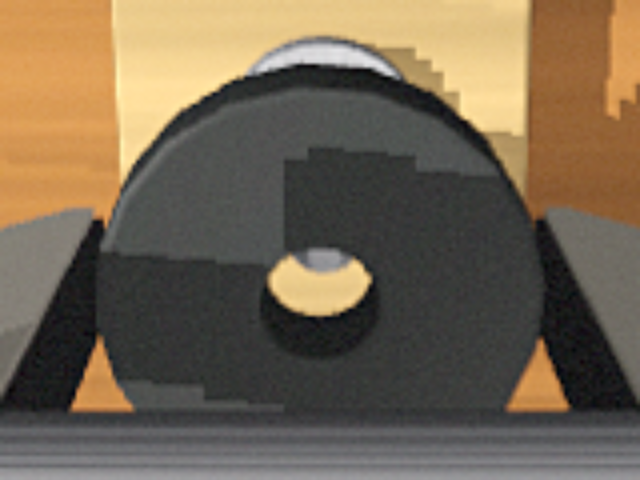

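```bash
python3 - <<'E'
from h import *
p,d=eyes.snapshot("wrist"); C=cal("wrist"); o=sensors.get_obs()["position"]; print(o)
full=pts(np.ones_like(d,bool),np.where(d>0,d,5),C).reshape(384,512,3)
z=(full[228:252,244:276,2]*1000).round(0).astype(int); print(z[::1,::2])
g=p[170:290,180:340]
h=np.zeros_like(d,bool); h[225:258,240:280]=1; h&=full[...,2]<.075; t=np.zeros_like(d,bool); t[225:245,240:280]=1;t&=(full[...,2]<.087)&(full[...,2]>.06)
print(full[t].round(4)[:40])
hs=np.array(project(np.c_[.6177+.008*np.cos(a),.2764+.008*np.sin(a),0*a+.083],C)); hs2=np.array(project(np.c_[.6177+.008*np.cos(a),.2764+.008*np.sin(a),0*a+.099],C))
print(hs.min(0),hs.max(0),hs2.min(0),hs2.max(0))
E
```

```text
[0.61631157 0.27649429 0.08494752]
[[  100    99    99   100   100    99   100    99   100    99   100   100
     98   100   100    99]
 [   99    99    98   101    99    99    99    99   100    99   100   100
     98   100   100   100]
 [   98    99   100   100    98    99    99    98    99   100    98    99
    100   101    99   100]
 [  100    99    99    99    99   101    98    99    99    99   100   100
     99   100    99   100]
 [   99    99    99    99    98    99   100    99    99    99   100    99
     99    98    99    99]
 [   99    98    99    99    98    99    85    78    78    78    78    99
    101    99   100   100]
 [   98    99    99   100    99    81    84    77    78    79    78    84
     99    99    99   100]
 [   99   100   100    98    20    80    84    78    77    78    77    83
     77    99    99    99]
 [   99    99   100    20    19    20    82    77    78    77    77    80
  -4401    99    99    98]
 [  100    99    99    20    19    19    78    78    78    77    85    20
     20    20    99    99]
 [  100   100    21    20    21    21    19    20    79
[... 1732 characters left out ...]
773 0.0768]
 [0.6157 0.2767 0.078 ]
 [0.6156 0.2761 0.0778]
 [0.6158 0.2755 0.0784]
 [0.6161 0.2748 0.0791]
 [0.6156 0.2742 0.0779]
 [0.6155 0.2736 0.0776]
 [0.6187 0.2731 0.0852]
 [0.6182 0.2725 0.0841]
 [0.6157 0.2798 0.0796]
 [0.6165 0.2792 0.0817]
 [0.6175 0.2785 0.084 ]
 [0.6146 0.278  0.0772]
 [0.6149 0.2773 0.0779]
 [0.6146 0.2767 0.0771]
 [0.6146 0.2761 0.0771]
 [0.6152 0.2755 0.0785]
 [0.615  0.2748 0.078 ]
 [0.615  0.2742 0.0779]
 [0.6147 0.2736 0.0774]
 [0.6186 0.2731 0.0867]
 [0.6173 0.2724 0.0835]
 [0.6165 0.2718 0.0817]
 [0.6147 0.271  0.0772]
 [0.6152 0.2792 0.0801]]
[246.38681674 221.68726457] [272.60719703 246.10756595] [245.19549771 231.73505094] [273.84177481 258.12475841]
```

The tip at crop (324,260) is laterally centred in the hole, whose centre is about (320,300). A +1 mm correction in x is indicated. I'll lower gently and watch the force.

```bash
python3 -m inch '[[[0.012,0,0.05,0,0,0,-1],[0.012,0,0.1,0,0,0,-1],[0.012,0,0.15,0,0,0,-1],[0.012,0,0.2,0,0,0,-1],[0.012,0,0.2,0,0,0,-1]]]'
python3 -m inch '[[[0,0,0.05,0,0,0,-1],[0,0,0.1,0,0,0,-1],[0,0,0.1,0,0,0,-1],[0,0,0.1,0,0,0,-1]]]'
python3 - <<'E'
from h import *
p,d,C,P=held(.07)
E
```

```text
time_s: 9.23
position: [0.6162, 0.2761, 0.0629]
tool_rot: [3.141, 0.003, 0.001]
wrist_force: [-0.4, 0.9, -0.1]
grip_width: 0.688
grip_force: 30.0
time_s: 9.57
position: [0.6169, 0.2763, 0.0541]
tool_rot: [3.141, 0.001, 0.001]
wrist_force: [0.3, -0.5, -0.5]
grip_width: 0.687
grip_force: 30.0
held: n 6631 slope x,y [-0.001  0.   ] z at tcp 0.0688 circle [618.5 276.3  63. ] tcp [616.9 276.3  54.1]
```

```bash
python3 -m inch '[[[0,0,0.07,0,0,0,-1],[0,0,0.14,0,0,0,-1],[0,0,0.2,0,0,0,-1],[0,0,0.24,0,0,0,-1],[0,0,0.24,0,0,0,-1],[0,0,0.24,0,0,0,-1]]]'
python3 - <<'E'
from h import *
p,d,C,P=held(.045)
E
```

```text
time_s: 10.12
position: [0.617, 0.2764, 0.0302]
tool_rot: [3.141, 0.001, 0.001]
wrist_force: [0.7, 1.3, -1.0]
grip_width: 0.687
grip_force: 30.0
held: n 6403 slope x,y [-0.001 -0.008] z at tcp 0.0451 circle [618.5 276.4  63.2] tcp [617.  276.4  30.2]
```

```bash
python3 -m inch '[[[0,0,0.01,0,0,0,-1],[0,0,0.01,0,0,0,-1]]]'
python3 -m inch '[[[0,0,0,0,0,0,1],[0,0,0,0,0,0,1],[0,0,0,0,0,0,1],[0,0,0,0,0,0,1],[0,0,0,0,0,0,1],[0,0,0,0,0,0,1]]]'
python3 -m inch '[[[0,0,-1,0,0,0,1],[0,0,-1,0,0,0,1],[0,0,-1,0,0,0,1],[0,0,-1,0,0,0,1]]]'
python3 -m inch '[[[0,0.6,-0.9,0,0,0,1],[0,0.6,-0.9,0,0,0,1],[0,0.6,-0.9,0,0,0,1],[0,0.6,-0.9,0,0,0,1]]]'
python3 - <<'E'
from h import *
MOD["large_wheel"]=([(.032,.026),(.032,.042)],.03)
p,d,C,o=locate("large_wheel",(.618,.277))
full=pts(np.ones_like(d,bool),np.where(d>0,d,5),C).reshape(384,512,3)
q=full[(abs(full[...,2]-.043)<.006)&(np.hypot(full[...,0]-.618,full[...,1]-.277)<.04)]
print("wheel top",circ(q),np.linalg.lstsq(np.c_[q[:,:2],np.ones(len(q))],q[:,2],rcond=None)[0].round(4),q[:,2].mean())
cv2.imwrite("pics/w6.png",cv2.cvtColor(p,cv2.COLOR_RGB2BGR))
E
```

```text
time_s: 10.33
position: [0.6173, 0.2764, 0.0297]
tool_rot: [-3.142, -0.0, 0.001]
wrist_force: [-0.3, -0.2, -1.0]
grip_width: 0.683
grip_force: 30.0
time_s: 10.83
position: [0.6173, 0.2764, 0.0298]
tool_rot: [-3.142, -0.0, 0.001]
wrist_force: [0.1, 0.0, 0.5]
grip_width: 0.998
grip_force: 0.0
time_s: 11.17
position: [0.6207, 0.2774, 0.1361]
tool_rot: [-3.139, -0.01, 0.001]
wrist_force: [0.4, -0.7, 0.1]
grip_width: 1.0
grip_force: 0.0
time_s: 11.5
position: [0.6199, 0.214, 0.2248]
tool_rot: [-3.141, -0.008, -0.001]
wrist_force: [0.1, 0.4, 0.4]
grip_width: 1.001
grip_force: 0.0
large_wheel tcp [619.9 214.  224.8] rpy [-3.141e+00 -8.000e-03 -1.000e-03] {'depth': (array([616.1, 277.1]), [182, 153, 53, 53, 2031])}
wheel top [615.8 277.2  64. ] [-0.0059  0.0026  0.0437] 0.0407678324660396
```

View pics/w6.png

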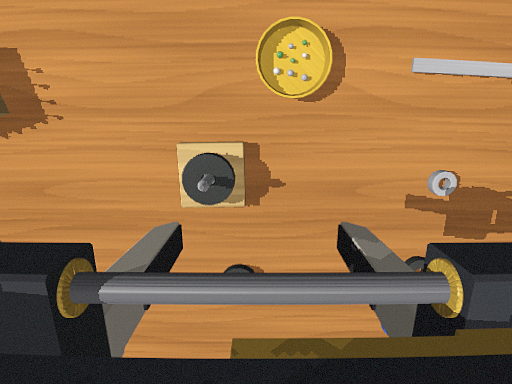

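The large wheel sits flat on the flange at (208,179) with the spindle through it. The spacer is at (443,183). On to the spacer.

```bash
for i in 1 2; do python3 -m inch '[[[-0.07,1,0,0,0,0,0],[-0.07,1,0,0,0,0,0],[-0.07,1,0,0,0,0,0],[-0.07,1,0,0,0,0,0]]]' >/dev/null; done
python3 -m inch '[[[0,0.41,0.1,0,0,0,0],[0,0.41,0.1,0,0,0,0],[0,0.41,0.1,0,0,0,0],[0,0.41,0.1,0,0,0,0],[0,0.41,0.1,0,0,0,0],[0,0.41,0.1,0,0,0,0]]]'
python3 - <<'E'
from h import *
p,d,C,o=locate("spacer",(.606,-.027))
E
```

```text
time_s: 12.77
position: [0.6037, -0.0228, 0.2095]
tool_rot: [-3.141, 0.0, 0.003]
wrist_force: [-0.2, -0.1, -0.2]
grip_width: 0.497
grip_force: 0.0
spacer tcp [603.7 -22.8 209.5] rpy [-3.141e+00  0.000e+00  3.000e-03] {'depth': (array([606.9, -29.5]), [251, 158, 28, 28, 483]), 'net': (array([607. , -29.1]), 0.57)}
```

```bash
python3 -m inch '[[[0.034,0.047,1,0,0,0,0],[0.034,0.047,1,0,0,0,0],[0.034,0.047,1,0,0,0,0],[0.034,0.047,1,0,0,0,0]]]' >/dev/null
python3 -m inch '[[[0,0,0.8,0,0,0,0],[0,0,0.8,0,0,0,0],[0,0,0.8,0,0,0,0],[0,0,0.8,0,0,0,0],[0,0,0.8,0,0,0,0],[0,0,0.8,0,0,0,0]]]'
python3 - <<'E'
from h import *
p,d,C,o=locate("spacer",(.606,-.027)); held(.016,band=.006)
E
```

```text
time_s: 13.7
position: [0.6095, -0.0297, 0.0331]
tool_rot: [3.14, -0.006, 0.001]
wrist_force: [0.2, -0.1, 0.7]
grip_width: 0.498
grip_force: 0.0
spacer tcp [609.5 -29.7  33.1] rpy [ 3.14e+00 -6.00e-03  1.00e-03] {'depth': (array([606.8, -29. ]), [233, 202, 51, 52, 1711]), 'net': (array([606.5, -29.2]), 0.66)}
held: n 1386 slope x,y [-0.003 -0.003] z at tcp 0.0149 circle [606.9 -29.1  34. ] tcp [609.  -29.7  32.5]
```

```bash
python3 -m inch '[[[-0.01,-0.005,0.28,0,0,0,0],[-0.01,-0.005,0.28,0,0,0,0],[-0.01,-0.005,0.28,0,0,0,0],[-0.01,-0.005,0.28,0,0,0,0]]]'
python3 -m inch '[[[0,0,0,0,0,0,-1],[0,0,0,0,0,0,-1],[0,0,0,0,0,0,-1],[0,0,0,0,0,0,-1],[0,0,0,0,0,0,-1],[0,0,0,0,0,0,-1]]]'
python3 -m inch '[[[0,0,-1,0,0,0,-1],[0,0,-1,0,0,0,-1],[0,0,-1,0,0,0,-1],[0,0,-1,0,0,0,-1]]]'
```

```text
time_s: 14.18
position: [0.606, -0.0288, 0.0025]
tool_rot: [-3.142, 0.0, 0.001]
wrist_force: [-0.4, -0.4, 0.4]
grip_width: 0.501
grip_force: 0.0
time_s: 14.68
position: [0.6063, -0.0289, 0.0023]
tool_rot: [3.141, -0.001, 0.001]
wrist_force: [-1.6, -0.1, 5.3]
grip_width: 0.36
grip_force: 30.0
time_s: 15.02
position: [0.6094, -0.0295, 0.1068]
tool_rot: [3.139, -0.009, 0.001]
wrist_force: [1.6, 0.2, -0.5]
grip_width: 0.359
grip_force: 30.0
```

```bash
python3 -m inch '[[[0.1,-1,-0.4,0,0,0,-1],[0.1,-1,-0.4,0,0,0,-1],[0.1,-1,-0.4,0,0,0,-1],[0.1,-1,-0.4,0,0,0,-1]]]' >/dev/null
python3 -m inch '[[[0,-1,0,0,0,0,-1],[0,-1,0,0,0,0,-1],[0,-1,0,0,0,0,-1],[0,-1,0,0,0,0,-1]]]' >/dev/null
python3 -m inch '[[[0,-1,0,0,0,0,-1],[0,-1,0,0,0,0,-1],[0,-1,0,0,0,0,-1],[0,-1,0,0,0,0,-1],[0,-1,0,0,0,0,-1],[0,-1,0,0,0,0,-1],[0,-1,0,0,0,0,-1]]]'
python3 - <<'E'
from h import *
held(.16)
E
```

```text
time_s: 16.27
position: [0.6159, 0.269, 0.1412]
tool_rot: [3.141, 0.001, -0.001]
wrist_force: [0.3, -0.3, -0.6]
grip_width: 0.358
grip_force: 30.0
held: n 2246 slope x,y [-0.005  0.003] z at tcp 0.1542 circle [626.1 269.   61.4] tcp [615.9 269.  141.2]
```

```bash
python3 -m inch '[[[0.017,-0.075,0.2,0,0,0,-1],[0.017,-0.075,0.5,0,0,0,-1],[0.017,-0.075,0.5,0,0,0,-1],[0.017,-0.075,0.5,0,0,0,-1],[0.017,-0.075,0.5,0,0,0,-1],[0.017,-0.075,0.5,0,0,0,-1]]]'
python3 - <<'E'
from h import *
p,d,C,P=held(.104,box=(228,190,294,268)); cv2.imwrite("pics/w7.png",cv2.cvtColor(cv2.resize(p[170:290,180:340],None,fx=4,fy=4),cv2.COLOR_RGB2BGR))
full=pts(np.ones_like(d,bool),np.where(d>0,d,5),C).reshape(384,512,3)
q=full[(abs(full[...,2]-.043)<.005)&(np.hypot(full[...,0]-.618,full[...,1]-.277)<.04)]*1000
print("wheel edge xmax,y",np.percentile(q[:,0],99.5),np.percentile(q[:,1],[.5,99.5]))
E
```

```text
time_s: 16.82
position: [0.6187, 0.2784, 0.0937]
tool_rot: [-3.141, -0.003, 0.001]
wrist_force: [0.5, -1.4, 0.2]
grip_width: 0.358
grip_force: 30.0
held: n 1910 slope x,y [-0.008  0.003] z at tcp 0.1066 circle [621.5 277.7  39. ] tcp [618.7 278.4  93.7]
wheel edge xmax,y 649.3509248945008 [245.9170527  306.81159308]
```

View pics/w7.png

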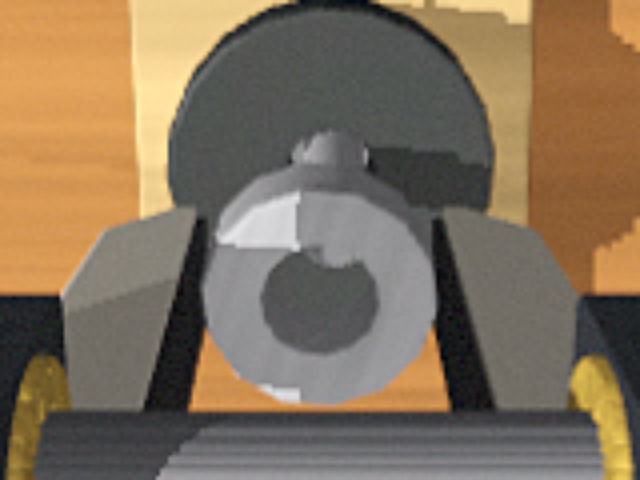

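The tip at crop (336,255) lies about 2 mm to the right of the hole's centre line (320), which agrees with the TCP y error. I'll correct that and recheck the number before lowering.

```bash
python3 -m inch '[[[-0.01,0.018,0,0,0,0,-1],[-0.01,0.018,0,0,0,0,-1],[-0.01,0.018,0,0,0,0,-1],[-0.01,0.018,0,0,0,0,-1]]]'

```

```text
time_s: 17.2
position: [0.6165, 0.2769, 0.0921]
tool_rot: [-3.141, -0.001, 0.001]
wrist_force: [-0.0, -0.1, -1.2]
grip_width: 0.36
grip_force: 30.0
```

```bash
python3 -m inch '[[[0.01,0.002,0,0,0,0,-1],[0.01,0.002,0.06,0,0,0,-1],[0.01,0.002,0.12,0,0,0,-1],[0.01,0.002,0.16,0,0,0,-1],[0.01,0.002,0.2,0,0,0,-1],[0.01,0.002,0.2,0,0,0,-1],[0.01,0.002,0.2,0,0,0,-1]]]'
python3 - <<'E'
from h import *
held(.085,box=(228,190,294,268),band=.006)
E
```

```text
time_s: 17.78
position: [0.617, 0.2766, 0.071]
tool_rot: [3.141, 0.001, 0.001]
wrist_force: [1.0, 0.7, -0.4]
grip_width: 0.361
grip_force: 30.0
held: n 1921 slope x,y [-0.005 -0.001] z at tcp 0.0844 circle [620.  275.8  38.8] tcp [617.  276.6  71. ]
```

```bash
python3 -m inch '[[[0,0,0.06,0,0,0,-1],[0,0,0.12,0,0,0,-1],[0,0,0.17,0,0,0,-1],[0,0,0.22,0,0,0,-1],[0,0,0.25,0,0,0,-1],[0,0,0.25,0,0,0,-1],[0,0,0.25,0,0,0,-1]]]'
python3 - <<'E'
from h import *
held(.06,box=(228,190,294,268),band=.006)
E
```

```text
time_s: 18.42
position: [0.6172, 0.2767, 0.0463]
tool_rot: [3.141, 0.001, 0.001]
wrist_force: [0.4, -0.2, 0.3]
grip_width: 0.359
grip_force: 30.0
held: n 1639 slope x,y [-0.009 -0.003] z at tcp 0.0597 circle [619.8 275.8  39.1] tcp [617.2 276.7  46.3]
```

```bash
python3 -m inch '[[[0,0,0.016,0,0,0,-1],[0,0,0.016,0,0,0,-1],[0,0,0.016,0,0,0,-1]]]'
python3 -m inch '[[[0,0,0,0,0,0,0.1],[0,0,0,0,0,0,0.1],[0,0,0,0,0,0,0.1],[0,0,0,0,0,0,0.1]]]'
python3 -m inch '[[[0,0,-1,0,0,0,0.1],[0,0,-1,0,0,0,0.1],[0,0,-1,0,0,0,0.1],[0,0,-1,0,0,0,0.1]]]' >/dev/null
python3 -m inch '[[[-0.5,0.6,-0.7,0,0,0,0.1],[-0.5,0.6,-0.7,0,0,0,0.1],[-0.5,0.6,-0.7,0,0,0,0.1],[-0.5,0.6,-0.7,0,0,0,0.1],[-0.5,0.6,-0.7,0,0,0,0.1],[-0.5,0.6,-0.7,0,0,0,0.1]]]'
cat >> h.py <<'E'
def stack(h,r,pic=None):
    o=sensors.get_obs(); p,d=eyes.snapshot("wrist"); C=cal("wrist"); full=pts(np.ones_like(d,bool),np.where(d>0,d,5),C).reshape(384,512,3)
    q=full[(d>0)&(abs(full[...,2]-h-.001)<.005)&(np.hypot(full[...,0]-.618,full[...,1]-.276)<r+.004)]
    print("tcp",(o["position"]*1000).round(1),"n",len(q),"top circle",circ(q),"slope",np.linalg.lstsq(np.c_[q[:,:2],np.ones(len(q))],q[:,2],rcond=None)[0][:2].round(3),"z",np.median(q[:,2]).round(4))
    if pic: cv2.imwrite(pic,cv2.cvtColor(p,cv2.COLOR_RGB2BGR))
E
python3 -c "
from h import *
stack(.056,.017); stack(.042,.032)"
```

```text
time_s: 18.72
position: [0.6174, 0.2767, 0.0452]
tool_rot: [-3.141, -0.0, 0.001]
wrist_force: [0.8, 0.5, 0.0]
grip_width: 0.363
grip_force: 30.0
time_s: 19.05
position: [0.6175, 0.2767, 0.0452]
tool_rot: [-3.142, -0.0, 0.001]
wrist_force: [0.6, 0.2, 0.3]
grip_width: 0.543
grip_force: 0.0
time_s: 19.88
position: [0.5672, 0.2169, 0.2136]
tool_rot: [-3.141, 0.002, 0.001]
wrist_force: [1.2, 0.2, 0.5]
grip_width: 0.55
grip_force: 0.0
tcp [567.2 216.9 213.6] n 617 top circle [618.3 276.5  34.1] slope [-0.006  0.002] z 0.0569
tcp [567.1 217.1 213.2] n 1793 top circle [617.8 276.4  64.1] slope [-0.004  0.   ] z 0.0433
```

```bash
for i in 1 2; do python3 -m inch '[[[-0.33,0.77,0,0,0,0,0.3],[-0.33,0.77,0,0,0,0,0.3],[-0.33,0.77,0,0,0,0,0.3],[-0.33,0.77,0,0,0,0,0.3]]]' >/dev/null; done
python3 -m inch '[[[-0.3,0.75,0,0,0,0,0.3],[-0.3,0.75,0,0,0,0,0.3],[-0.3,0.75,0,0,0,0,0.3],[-0.3,0.75,0,0,0,0,0.3],[-0.3,0.75,0,0,0,0,0.3],[-0.3,0.75,0,0,0,0,0.3]]]'
python3 - <<'E'
from h import *
p,d,C,o=locate("small_wheel",(.476,-.012),rad=.035)
E
```

```text
time_s: 21.15
position: [0.4726, -0.0109, 0.2149]
tool_rot: [-3.141, -0.0, 0.003]
wrist_force: [-0.1, 0.9, -0.4]
grip_width: 0.651
grip_force: 0.0
small_wheel tcp [472.6 -10.9 214.9] rpy [-3.141e+00 -0.000e+00  3.000e-03] {'depth': (array([476. , -13.5]), [245, 153, 34, 35, 840]), 'net': (array([475.7, -13.4]), 0.65)}
```

```bash
python3 -m inch '[[[0.034,0.015,1,0,0,0,0.3],[0.034,0.015,1,0,0,0,0.3],[0.034,0.015,1,0,0,0,0.3],[0.034,0.015,1,0,0,0,0.3]]]' >/dev/null
python3 -m inch '[[[0,0,0.82,0,0,0,0.3],[0,0,0.82,0,0,0,0.3],[0,0,0.82,0,0,0,0.3],[0,0,0.82,0,0,0,0.3],[0,0,0.82,0,0,0,0.3],[0,0,0.82,0,0,0,0.3],[0,0,0.82,0,0,0,0.3]]]'
python3 - <<'E'
from h import *
p,d,C,o=locate("small_wheel",(.476,-.012),rad=.035)
E
```

```text
time_s: 22.17
position: [0.4772, -0.0144, 0.0356]
tool_rot: [3.14, -0.005, 0.002]
wrist_force: [0.2, 0.4, 0.4]
grip_width: 0.653
grip_force: 0.0
small_wheel tcp [477.2 -14.4  35.6] rpy [ 3.14e+00 -5.00e-03  2.00e-03] {'depth': (array([476., -12.]), [226, 192, 64, 64, 2916]), 'net': (array([475.6, -13.2]), 0.84)}h.py:25: RuntimeWarning: The iteration is not making good progress, as measured by the 
 improvement from the last ten iterations.
  return fsolve(f,guess)
```

```bash
python3 -m inch '[[[0,-0.01,0.3,0,0,0,0.3],[0,-0.01,0.3,0,0,0,0.3],[0,-0.01,0.3,0,0,0,0.3],[0,-0.01,0.3,0,0,0,0.3]]]'
python3 -m inch '[[[0,0,0,0,0,0,-1],[0,0,0,0,0,0,-1],[0,0,0,0,0,0,-1],[0,0,0,0,0,0,-1],[0,0,0,0,0,0,-1],[0,0,0,0,0,0,-1]]]'
python3 -m inch '[[[0,0,-1,0,0,0,-1],[0,0,-1,0,0,0,-1],[0,0,-1,0,0,0,-1],[0,0,-1,0,0,0,-1]]]'
```

```text
time_s: 22.6
position: [0.4753, -0.013, 0.0038]
tool_rot: [3.142, -0.0, 0.001]
wrist_force: [-0.0, -0.8, -0.2]
grip_width: 0.649
grip_force: 0.0
time_s: 23.1
position: [0.4756, -0.0131, 0.0038]
tool_rot: [3.141, -0.001, 0.001]
wrist_force: [-0.6, -0.5, 6.8]
grip_width: 0.458
grip_force: 30.0
time_s: 23.43
position: [0.4783, -0.0137, 0.1073]
tool_rot: [3.139, -0.008, 0.001]
wrist_force: [0.3, -0.7, -0.4]
grip_width: 0.467
grip_force: 30.0
```

```bash
python3 -m inch '[[[0.47,-0.95,-0.4,0,0,0,-1],[0.47,-0.95,-0.4,0,0,0,-1],[0.47,-0.95,-0.4,0,0,0,-1],[0.47,-0.95,-0.4,0,0,0,-1],[0.47,-0.95,-0.4,0,0,0,-1]]]' >/dev/null
python3 -m inch '[[[0.47,-0.95,0,0,0,0,-1],[0.47,-0.95,0,0,0,0,-1],[0.47,-0.95,0,0,0,0,-1],[0.47,-0.95,0,0,0,0,-1]]]' >/dev/null
python3 -m inch '[[[0.45,-0.95,0,0,0,0,-1],[0.45,-0.95,0,0,0,0,-1],[0.45,-0.95,0,0,0,0,-1],[0.45,-0.95,0,0,0,0,-1],[0.45,-0.95,0,0,0,0,-1],[0.45,-0.95,0,0,0,0,-1],[0.45,-0.95,0,0,0,0,-1]]]'
```

```text
time_s: 24.77
position: [0.613, 0.2701, 0.1424]
tool_rot: [3.141, 0.002, -0.0]
wrist_force: [0.4, -0.2, -0.4]
grip_width: 0.462
grip_force: 30.0
```

```bash
python3 -m inch '[[[0.045,-0.05,0,0,0,0,-1],[0.045,-0.05,0.25,0,0,0,-1],[0.045,-0.05,0.49,0,0,0,-1],[0.045,-0.05,0.49,0,0,0,-1],[0.045,-0.05,0.49,0,0,0,-1],[0.045,-0.05,0.49,0,0,0,-1],[0.045,-0.05,0.49,0,0,0,-1],[0.045,-0.05,0.49,0,0,0,-1]]]'
python3 - <<'E'
from h import *
p,d,C,P=held(.104,box=(220,185,300,268)); cv2.imwrite("pics/w8.png",cv2.cvtColor(cv2.resize(p[170:290,180:340],None,fx=4,fy=4),cv2.COLOR_RGB2BGR))
E
```

```text
time_s: 25.43
position: [0.6193, 0.2774, 0.0959]
tool_rot: [-3.141, -0.003, 0.001]
wrist_force: [-0.3, -1.0, -1.2]
grip_width: 0.466
grip_force: 30.0
held: n 3215 slope x,y [0. 0.] z at tcp 0.1073 circle [621.4 277.4  46.3] tcp [619.3 277.4  95.9]
```

View pics/w8.png

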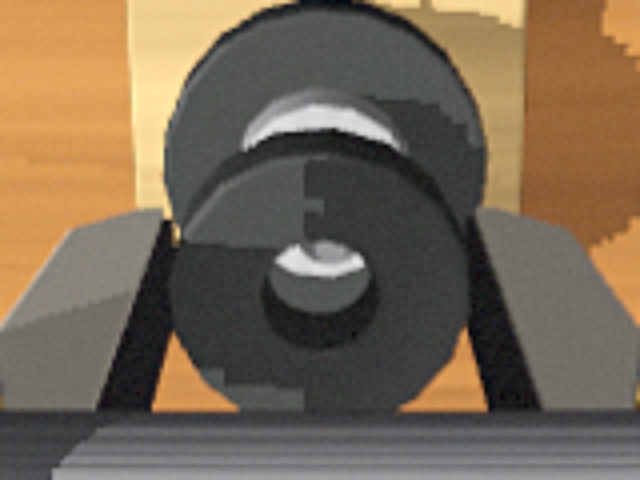

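The tip shows through the hole at crop (330,248), close to its centre line (320). A small correction, then I'll lower.

```bash
python3 -m inch '[[[-0.005,0.007,0,0,0,0,-1],[-0.005,0.007,0,0,0,0,-1],[-0.005,0.007,0,0,0,0,-1],[-0.005,0.007,0,0,0,0,-1]]]'
python3 -m inch '[[[0,0,0.05,0,0,0,-1],[0,0,0.1,0,0,0,-1],[0,0,0.1,0,0,0,-1],[0,0,0.1,0,0,0,-1]]]'
```

```text
time_s: 25.82
position: [0.6178, 0.2765, 0.0942]
tool_rot: [-3.142, -0.0, 0.001]
wrist_force: [-0.4, 0.2, -0.7]
grip_width: 0.462
grip_force: 30.0
time_s: 26.15
position: [0.6172, 0.2764, 0.0831]
tool_rot: [3.141, 0.002, 0.001]
wrist_force: [-0.1, 0.4, -1.2]
grip_width: 0.466
grip_force: 30.0
```

```bash
python3 -m inch '[[[0.005,0,0.05,0,0,0,-1],[0.005,0,0.1,0,0,0,-1],[0.005,0,0.15,0,0,0,-1],[0.005,0,0.2,0,0,0,-1],[0.005,0,0.21,0,0,0,-1],[0.005,0,0.21,0,0,0,-1],[0.005,0,0.21,0,0,0,-1]]]'
python3 - <<'E'
from h import *
p,d,C,P=held(.074,box=(220,185,300,268),band=.006)
E
```

```text
time_s: 26.73
position: [0.6183, 0.2765, 0.0629]
tool_rot: [3.142, 0.0, 0.001]
wrist_force: [-0.1, 0.8, -0.8]
grip_width: 0.464
grip_force: 30.0
held: n 3227 slope x,y [-0.004 -0.002] z at tcp 0.0748 circle [620.6 276.4  46.4] tcp [618.3 276.5  62.9]
```

```bash
python3 -m inch '[[[0,0,0.024,0,0,0,-1],[0,0,0.024,0,0,0,-1],[0,0,0.024,0,0,0,-1]]]'
python3 -m inch '[[[0,0,0,0,0,0,0.3],[0,0,0,0,0,0,0.3],[0,0,0,0,0,0,0.3],[0,0,0,0,0,0,0.3]]]'
python3 -m inch '[[[0,0,-1,0,0,0,0.1],[0,0,-1,0,0,0,0.1],[0,0,-1,0,0,0,0.1],[0,0,-1,0,0,0,0.1]]]' >/dev/null
python3 -m inch '[[[-0.5,0.6,-0.5,0,0,0,0.1],[-0.5,0.6,-0.5,0,0,0,0.1],[-0.5,0.6,-0.5,0,0,0,0.1],[-0.5,0.6,-0.5,0,0,0,0.1],[-0.5,0.6,-0.5,0,0,0,0.1],[-0.5,0.6,-0.5,0,0,0,0.1]]]'
python3 -c "
from h import *
stack(.07,.022)"
```

```text
time_s: 27.03
position: [0.6182, 0.2765, 0.0607]
tool_rot: [-3.142, 0.0, 0.001]
wrist_force: [-1.1, 0.3, -0.8]
grip_width: 0.464
grip_force: 30.0
time_s: 27.37
position: [0.6183, 0.2765, 0.0608]
tool_rot: [-3.142, -0.0, 0.001]
wrist_force: [-0.9, 0.1, -0.5]
grip_width: 0.646
grip_force: 0.0
time_s: 28.2
position: [0.5684, 0.217, 0.2094]
tool_rot: [-3.141, 0.001, 0.001]
wrist_force: [0.1, 1.0, -0.3]
grip_width: 0.551
grip_force: 0.0
tcp [568.4 217.  209.4] n 1317 top circle [618.7 276.7  44.3] slope [-0.003  0.006] z 0.0711
```

```bash
for i in 1 2 3 4; do python3 -m inch '[[[0.07,1,0,0,0,0,0.1],[0.07,1,0,0,0,0,0.1],[0.07,1,0,0,0,0,0.1],[0.07,1,0,0,0,0,0.1]]]' >/dev/null; done
python3 -m inch '[[[0.07,0.9,0,0,0,0,0.1],[0.07,0.9,0,0,0,0,0.1],[0.07,0.9,0,0,0,0,0.1],[0.07,0.9,0,0,0,0,0.1],[0.07,0.9,0,0,0,0,0.1],[0.07,0.9,0,0,0,0,0.1]]]'
python3 - <<'E'
from h import *
p,d,C,o=locate("cap",(.606,-.275),rad=.035)
E
```

```text
time_s: 30.08
position: [0.6043, -0.2705, 0.2104]
tool_rot: [-3.14, 0.0, 0.003]
wrist_force: [-0.1, -0.6, -0.3]
grip_width: 0.55
grip_force: 0.0
cap tcp [ 604.3 -270.5  210.4] rpy [-3.14e+00  0.00e+00  3.00e-03] {'depth': (array([ 607. , -277.2]), [251, 158, 29, 31, 688]), 'net': (array([ 606.8, -277.3]), 0.77)}h.py:25: RuntimeWarning: The iteration is not making good progress, as measured by the 
 improvement from the last ten iterations.
  return fsolve(f,guess)
```

```bash
python3 -m inch '[[[0.027,0.05,0.9,0,0,0,0.1],[0.027,0.05,0.9,0,0,0,0.1],[0.027,0.05,0.9,0,0,0,0.1],[0.027,0.05,0.9,0,0,0,0.1]]]' >/dev/null
python3 -m inch '[[[0,0,0.7,0,0,0,0.1],[0,0,0.7,0,0,0,0.1],[0,0,0.7,0,0,0,0.1],[0,0,0.7,0,0,0,0.1],[0,0,0.7,0,0,0,0.1],[0,0,0.7,0,0,0,0.1],[0,0,0.7,0,0,0,0.1]]]'
python3 - <<'E' 2>/dev/null
from h import *
p,d,C,o=locate("cap",(.607,-.276),rad=.035)
cv2.imwrite("pics/w9.png",cv2.cvtColor(p,cv2.COLOR_RGB2BGR))
E
```

```text
time_s: 31.1
position: [0.6082, -0.2795, 0.0537]
tool_rot: [3.139, -0.004, 0.001]
wrist_force: [0.2, -0.3, 0.2]
grip_width: 0.549
grip_force: 0.0
cap tcp [ 608.2 -279.5   53.7] rpy [ 3.139e+00 -4.000e-03  1.000e-03] {'depth': (array([ 607.1, -276.6]), [231, 192, 50, 56, 2128]), 'net': (array([ 606.4, -276.6]), 0.57)}
```

View pics/w9.png

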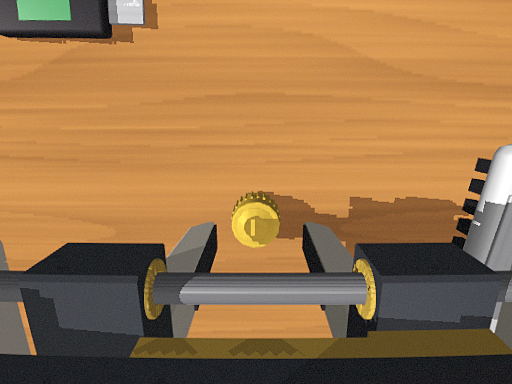

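The cap at (255,220) lies between the fingers (midline 260), and the brush on the right is clear. I'll correct y by 2 mm, go down and grip.

```bash
python3 -m inch '[[[0,-0.022,0.1,0,0,0,0.1],[0,-0.022,0.45,0,0,0,0.1],[0,-0.022,0.45,0,0,0,0.1],[0,-0.022,0.45,0,0,0,0.1],[0,-0.022,0.45,0,0,0,0.1],[0,-0.022,0.45,0,0,0,0.1]]]'
python3 -m inch '[[[0,0,0,0,0,0,-1],[0,0,0,0,0,0,-1],[0,0,0,0,0,0,-1],[0,0,0,0,0,0,-1],[0,0,0,0,0,0,-1],[0,0,0,0,0,0,-1]]]'
python3 -m inch '[[[0,0,-1,0,0,0,-1],[0,0,-1,0,0,0,-1],[0,0,-1,0,0,0,-1],[0,0,-1,0,0,0,-1]]]'
```

```text
time_s: 31.7
position: [0.607, -0.2765, 0.0067]
tool_rot: [3.141, -0.001, 0.001]
wrist_force: [-0.4, 0.1, -0.3]
grip_width: 0.548
grip_force: 0.0
time_s: 32.2
position: [0.6069, -0.2765, 0.0063]
tool_rot: [3.141, -0.001, 0.001]
wrist_force: [-1.4, 0.4, 4.8]
grip_width: 0.361
grip_force: 30.0
time_s: 32.53
position: [0.6095, -0.2781, 0.1113]
tool_rot: [3.136, -0.008, 0.001]
wrist_force: [0.3, -0.1, -0.4]
grip_width: 0.364
grip_force: 30.0
```

```bash
python3 -m inch '[[[0.018,-0.92,-0.4,0,0,0,-1],[0.018,-0.92,-0.4,0,0,0,-1],[0.018,-0.92,-0.4,0,0,0,-1],[0.018,-0.92,-0.4,0,0,0,-1]]]' >/dev/null
for i in 1 2 3 4; do python3 -m inch '[[[0.018,-0.92,0,0,0,0,-1],[0.018,-0.92,0,0,0,0,-1],[0.018,-0.92,0,0,0,0,-1],[0.018,-0.92,0,0,0,0,-1]]]' >/dev/null; done
python3 -m inch '[[[0.018,-0.92,0,0,0,0,-1],[0.018,-0.92,0,0,0,0,-1],[0.018,-0.92,0,0,0,0,-1],[0.018,-0.92,0,0,0,0,-1],[0.018,-0.92,0,0,0,0,-1],[0.018,-0.92,0,0,0,0,-1],[0.018,-0.92,0,0,0,0,-1]]]'
```

```text
time_s: 34.78
position: [0.6174, 0.273, 0.1456]
tool_rot: [3.141, 0.0, -0.001]
wrist_force: [-0.0, 0.4, -0.8]
grip_width: 0.363
grip_force: 30.0
```

```bash
python3 -m inch '[[[0.005,-0.028,0,0,0,0,-1],[0.005,-0.028,0.25,0,0,0,-1],[0.005,-0.028,0.46,0,0,0,-1],[0.005,-0.028,0.46,0,0,0,-1],[0.005,-0.028,0.46,0,0,0,-1],[0.005,-0.028,0.46,0,0,0,-1],[0.005,-0.028,0.46,0,0,0,-1],[0.005,-0.028,0.46,0,0,0,-1],[0.005,-0.028,0.46,0,0,0,-1]]]'
python3 - <<'E'
from h import *
o=sensors.get_obs();p,d=eyes.snapshot("wrist"); cv2.imwrite("pics/w10.png",cv2.cvtColor(cv2.resize(p[150:290,180:340],None,fx=4,fy=4),cv2.COLOR_RGB2BGR))
E
```

```text
time_s: 35.53
position: [0.6179, 0.2787, 0.101]
tool_rot: [-3.141, -0.002, 0.001]
wrist_force: [-0.1, 0.0, -0.7]
grip_width: 0.361
grip_force: 30.0
```

View pics/w10.png

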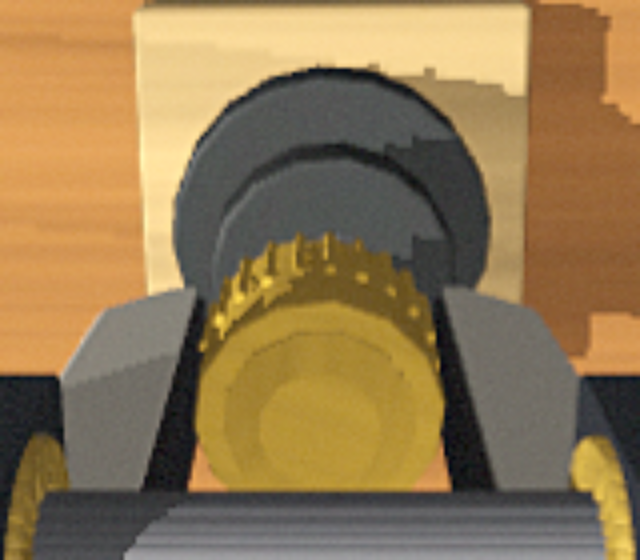

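The held cap is at crop (320,400) and the small wheel's centre line is at about 333, so y needs −2 mm. That matches the TCP reading.

```bash
python3 -m inch '[[[0.008,0.018,0,0,0,0,-1],[0.008,0.018,0,0,0,0,-1],[0.008,0.018,0,0,0,0,-1],[0.008,0.018,0,0,0,0,-1]]]'
python3 -m inch '[[[0,0,0.05,0,0,0,-1],[0,0,0.1,0,0,0,-1],[0,0,0.12,0,0,0,-1],[0,0,0.12,0,0,0,-1],[0,0,0.12,0,0,0,-1]]]'
```

```text
time_s: 35.92
position: [0.618, 0.2767, 0.0996]
tool_rot: [3.142, 0.0, 0.001]
wrist_force: [-0.4, 0.2, -0.5]
grip_width: 0.367
grip_force: 30.0
time_s: 36.33
position: [0.6178, 0.2767, 0.0871]
tool_rot: [3.141, 0.001, 0.001]
wrist_force: [0.7, 0.1, -0.9]
grip_width: 0.361
grip_force: 30.0
```

```bash
python3 -m inch '[[[0.004,0,0.04,0,0,0,-1],[0.004,0,0.07,0,0,0,-1],[0.004,0,0.1,0,0,0,-1],[0.004,0,0.1,0,0,0,-1],[0.004,0,0.1,0,0,0,-1]]]'
```

```text
time_s: 36.75
position: [0.6182, 0.2766, 0.0773]
tool_rot: [3.141, 0.001, 0.001]
wrist_force: [0.4, 0.5, -0.7]
grip_width: 0.363
grip_force: 30.0
```

```bash
python3 -m inch '[[[0,0,0.006,0,0,0,-1],[0,0,0.006,0,0,0,-1],[0,0,0.006,0,0,0,-1]]]'
python3 -m inch '[[[0,0,0,0,0,0,0.2],[0,0,0,0,0,0,0.2],[0,0,0,0,0,0,0.2],[0,0,0,0,0,0,0.2]]]'
python3 -m inch '[[[0,0,-1,0,0,0,0.2],[0,0,-1,0,0,0,0.2],[0,0,-1,0,0,0,0.2],[0,0,-1,0,0,0,0.2]]]' >/dev/null
python3 -m inch '[[[-0.5,0.6,-0.4,0,0,0,0.2],[-0.5,0.6,-0.4,0,0,0,0.2],[-0.5,0.6,-0.4,0,0,0,0.2],[-0.5,0.6,-0.4,0,0,0,0.2],[-0.5,0.6,-0.4,0,0,0,0.2],[-0.5,0.6,-0.4,0,0,0,0.2]]]'
python3 -c "
from h import *
stack(.1,.0175,'pics/w11.png'); stack(.07,.022); stack(.042,.032)"
```

```text
time_s: 37.0
position: [0.6185, 0.2767, 0.0772]
tool_rot: [-3.142, -0.0, 0.001]
wrist_force: [0.5, -0.7, -1.7]
grip_width: 0.362
grip_force: 30.0
time_s: 37.33
position: [0.6186, 0.2767, 0.0773]
tool_rot: [-3.141, -0.001, 0.001]
wrist_force: [-0.5, 0.8, -0.3]
grip_width: 0.579
grip_force: 0.0
time_s: 38.17
position: [0.5687, 0.2172, 0.2159]
tool_rot: [-3.141, 0.001, 0.001]
wrist_force: [0.6, 0.7, -0.6]
grip_width: 0.599
grip_force: 0.0
tcp [568.7 217.2 215.9] n 1006 top circle [618.4 276.7  34. ] slope [-0.002  0.005] z 0.0997
tcp [568.6 217.3 215.7] n 366 top circle [618.9 276.5  44.3] slope [0.001 0.003] z 0.0713
tcp [568.6 217.3 215.7] n 1023 top circle [618.1 276.2  64. ] slope [-0.003  0.003] z 0.0435
```

View pics/w11.png

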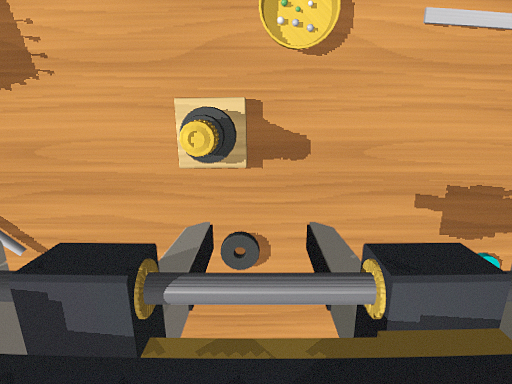

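The cap at (199,138) sits flat and concentric on the stack, the hand is clear, and the spare wheel at (240,250) and the dish are undisturbed. Handing in.

```bash
python3 -c "
from bench import ticket
print(ticket.close_job())"
```

```text
the job is handed in; nothing more can be done
None
```

The arbor is made up in order (large wheel, spacer, small wheel, brass cap), each measured seated, flat and centred before the next. I handed it in at about 38 s, but the hand-in returned no verdict.

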